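# Open the reservoir of the wet-cleaning unit

### The job

The reservoir bottle of the small wet-cleaning unit is due for topping up: lift the loose cover plate off its two pins and lay it flat and wholly on the blue-grey rubber mat, handle up, and let go of it. Then press the bottle's white push-and-turn safety cap down, twist it anticlockwise until it is free, and lift it off. Finish holding the cap in the gripper, upright and still, about 8 cm straight above the bottle so that a colleague can pour; put nothing else out of its place.

Things in the scene. Friction and masses are not known exactly. Their poses are not given: they have to be found in the camera images.
- unit: The wet-cleaning unit, fixed: white housing, dark panel with gauge on its front (-x). Origin on the bench below the bottle's axis; it reaches x -95 to +65, y -75 to +75 mm, 102 mm high. In its top is an open bay 114 x 114 mm centred on the origin: floor 58 mm, rim 102 mm above the bench. Two locating pins, 5 mm thick, 8 mm high, stand on the rim at x = 0, y = -66 and +66 mm.
- cover: The loose cover plate over the bay: aluminium, 130 x 150 x 3.5 mm (x, y, z), about 0.25 kg, with two 8 mm holes that sit loosely over the pins. Origin: centre of its underside, which starts 102 mm above the bench. It starts square to the unit.
- cover_handle (a point): Middle of the black pull handle on the cover, 31.5 mm above the cover's origin: a bar along the cover's y, 70 mm long, 12 mm wide (across x) and 12 mm thick, open beneath (22 mm) between its two legs near the ends.
- mat: Blue-grey rubber mat, fixed, 180 x 180 x 2.5 mm, beside the unit on its left (+y); origin: centre of its underside, on the bench. The cover goes here.
- bottle: Amber reservoir bottle, fixed in the bay; only its flat shoulder and neck show. Origin on its upright axis at the floor of the bay, 58 mm above the bench. The neck (27 mm thick, three lugs out to 35 mm) ends 29 mm above the origin; outside the cap the shoulder is at most 5.5 mm high.
- cap: White ribbed safety cap on the bottle, diameter 44 mm, height 24 mm, 40 g, red arrows on top. Origin on its axis at the lower edge of its skirt, 17 mm above the bottle's origin at the start (its top is then 99 mm above the bench); z up. Its x axis starts along the bottle's. Held down, it turns anticlockwise seen from above: 42 to 80 degrees from the start (best 60) it lifts straight off.
- cap_liner (a joint): How far the cap is pressed down, in m: 0 at rest, 0.005 at the stop, -0.002 when off. This sprung liner in the cap pushes it up, its three lugs hooked under the neck's: 6 N at rest, 1.2 N more per mm. A safety tooth blocks turning until pressed 3 mm (9.6 N); 5 mm takes 12 N. Pressed, the cap turns anticlockwise only, to a hard stop at 81 degrees.
- drive: Opened hard drive, 108 x 147 x 26 mm, in front of the microscope, near the bench's front edge; origin: centre of its underside. To be left alone.
- dish: Clear shallow dish with spare heads, diameter 61 mm, 13 mm high, either near the front right corner of the bench or behind the unit; origin: centre of its underside. To be left alone.
- lens_ring: Black ring, diameter 41 mm, 11 mm high, either behind the unit or near the front right corner of the bench; origin: centre of its underside. To be left alone.
- wipes: White and blue box of wipes, 92 x 118 x 46 mm, behind the unit; origin: centre of its underside. To be left alone.
- microscope: Tall stereo microscope, fixed, to the right of and behind the unit (origin: near the centre of its base on the bench; base 284 mm along x, 260 mm along y, 25 mm high; eyepieces and camera above it up to about 0.55 m). The arm must keep clear of it: pass it on the robot's side.

How it is judged:
By the outcome, as a careful person would: the job done as asked, in the order asked, and still so for the second after the job is handed in, while the arm keeps its last pose, push and grip.
It also fails if it takes over 48 s, if anything falls off the work surface, if the arm or the gripper's body presses on something with over 40 N, if the wrist force passes 120 N, or if a joint passes its speed limit or range.

### The arm

A 7-joint arm with a two-finger parallel gripper is mounted at the origin on a cart in front of the work surface, level with it; the furniture and walls round the work are solid. World frame = base frame: x ahead of the robot, y to its left, z up, the work surface at z = 0. Lengths are in m, angles in rad, forces in N, time in s.
With the tool pointing down it reaches from about 0.4 to 0.85 m from the base axis. Payload 10.4 kg.
Tool frame: the origin (TCP) lies at the very end of the fingers, on their centre line; the grasp point (between the pads) lies 19 mm behind it; z points along the fingers, y is the line along which they close (so a half turn about z gives the same grasp; the last joint's range is limited). The gripper opens to 85 mm and grips with 20 to 120 N. Pads are 22 mm wide; open, the fingers measure 114 mm over their backs; the gripper's body (76 mm by 85 mm) begins 54 mm behind the grasp point. The pads swing forward as they close: fully open they stand 13 mm farther back than shut.
Start: joints at [1.114, 0.332, -0.065, 1.46, 0.022, 1.35, -0.088], TCP at [0.263, -0.567, 0.231] pointing down, gripper open.
Joint ranges: [-2.6, 2.6], [-0.5, 2.12], [-1.47, 1.34], [0.16, 2.42], [-1.27, 4.41], [0.06, 2.06], [-2.6, 2.6]. Speed limits (rad/s): [2.22, 2.22, 2.79, 2.79, 3.14, 3.14, 3.14].

### API

Orientations are given as a unit quaternion [x, y, z, w].
In Python, from workcell import manip, optics gives the robot as it stands.
- The arm moves only by the tool jog_arm, never from a script. Its arguments are lists of equal length, an entry for each row: "dr": the turn, a rotation vector about the tool's x, y, z normalised to -1 to 1, where 1 is 4 degrees, a list of three; "translation": the shift along the tool's x, y, z normalised to -1 to 1, where 1 is 0.025 m, a list of three; "jaw": the opening, from 0 (shut) to 1 (fully open). A call has 1 to 10 rows; each row shifts and turns the commanded pose from where the row before left it, along the tool's axes as they then stand; what a row does not reach is not made up. A row lasts 1/10 s, in which the tool goes at most 50 mm and 8.59 degrees, less where a joint would pass 70% of its speed; a pose out of reach is approached as far as the arm can. A call with a number of a shift or a turn outside -1 to 1 is refused whole. A call with a gripper value outside its range is refused whole. The fingers move at their own pace and stop on an object; "squeeze" is the grip in N (left out, the last holds). Time passes only in rows, so rows that do not move let the fingers close. It gives the time, the measured TCP pose, the force, the opening and the grip force at its end, in the units of the state.
- manip.get_obs(): the state, without advancing time (a new reading comes with each control period).
- optics.camera(name): name is "side" or "top" or "wrist"; returns a dict with "color" (384x512x3 uint8, red, green, blue), "mtx" (3x3 intrinsics, pixels), "k1" (the pictures are not rectified: a ray, as slopes to the right and down, at radius r is drawn at 1 + k1 r^2 times it, then the intrinsics apply), "R" (3x3) and "t" (3): a world point X has camera coordinates R X + t. Camera axes: x right, y down, z forward; pixel columns grow to the right and rows downward; lengths in m; the calibration is good to about 2 mm. A picture is of the moment at which its call begins. There is no depth.
- manip.hand_in(): hands the job in; it is judged then, once.
The state is a dict: "clock": time; "joint_pos": joint angles; "joint_velocities": joint speeds; "tau": joint torques, N m; "position": TCP position; "ee_rot": TCP orientation; "ft_force": force on the tool from outside, world axes, zero at the start; "torque": the same for the moment, N m; "grip_width": opening from 0.0 (shut) to 1.0 (fully open); "grasp_force": force on a finger pad.
Only numpy, scipy, OpenCV 4.12 (cv2) and the standard library are available. Lean on these libraries where they do the work, as an engineer would, in place of code of your own. Each camera call takes 0.05 s, during which the arm holds its last target. There are 200 camera calls.

## Working session

There is one attempt and no reset: what is moved stays moved. The work goes in short steps, Python scripts to look and compute and a tool call to move; the robot and the scene stay as the last step left them, time stands still between calls to the robot, and variables do not carry over. Pictures are saved under pics/ and viewed, at most 10 in all, crops included, and the job is handed in when it is done.

Besides the shell and the picture viewer there is one more tool, called as name(argument=value, ...), one argument or row to a line, values as JSON. jog_arm: Moves the arm, as the interface text tells. Scaled input: -1 to 1 covers 0.025 m each way for a shift and 4 degrees each way for a turn. Its arguments: {"type":"object","properties":{"dr":{"type":"array","items":{"type":"array","items":{"type":"number"}}},"translation":{"type":"array","items":{"type":"array","items":{"type":"number"}}},"jaw":{"type":"array","items":{"type":"number"}},"squeeze":{"type":"number"}},"required":["dr","translation","jaw"]}

```bash
mkdir -p pics; ls; cat > h.py <<'E'
import numpy as np,cv2
from scipy.spatial.transform import Rotation as Ro
from workcell import manip, optics
def ray(c,u,v):
    K=c["mtx"];d=np.array([(u-K[0,2])/K[0,0],(v-K[1,2])/K[1,1]]);s=d.copy()
    for _ in range(30): s=d/(1+c["k1"]*(s@s))
    R=np.array(c["R"]);o=-R.T@c["t"];r=R.T@np.array([*s,1]);return o,r/np.linalg.norm(r)
def onz(c,u,v,z):
    o,r=ray(c,u,v);return o+r*(z-o[2])/r[2]
def proj(c,X):
    p=np.array(c["R"])@np.array(X)+c["t"];s=p[:2]/p[2];s=s*(1+c["k1"]*(s@s));K=c["mtx"];return np.array([K[0,0]*s[0]+K[0,2],K[1,1]*s[1]+K[1,2]])
def tri(rs):
    A=np.zeros((3,3));b=np.zeros(3)
    for o,r in rs:
        P=np.eye(3)-np.outer(r,r);A+=P;b+=P@o
    x=np.linalg.solve(A,b);return x,[np.linalg.norm((np.eye(3)-np.outer(r,r))@(x-o)) for o,r in rs]
def save(c,n): cv2.imwrite(n,c["color"][:,:,::-1])
E
python3 - <<'E'
from h import *
import pickle
np.set_printoptions(precision=4,suppress=True)
o=manip.get_obs();print({k:np.round(v,4) for k,v in o.items()})
C={}
for n in("side","top","wrist"):
    c=optics.camera(n);C[n]=c;print(n,-np.array(c["R"]).T@c["t"],np.array(c["R"])[2],c["mtx"][0,0],c["k1"])
pickle.dump(C,open("c0.pkl","wb"))
a=np.hstack([cv2.resize(C[n]["color"],(400,300)) for n in("side","wrist")])
cv2.imwrite("pics/0.png",a[:,:,::-1])
cv2.imwrite("pics/1.png",cv2.resize(C["top"]["color"],(800,600))[:,:,::-1])
E
```

```text
pics
{'clock': np.float64(0.0), 'joint_pos': array([ 1.1144,  0.3329, -0.0647,  1.461 ,  0.0216,  1.3499, -0.0885]), 'joint_velocities': array([-0.0002, -0.0006,  0.0009,  0.0005,  0.0001, -0.0008,  0.0003]), 'tau': array([  0.0011, -62.5441,   0.0503, -39.1609,   0.0164,   0.01  ,
         0.0001]), 'position': array([ 0.2626, -0.5667,  0.2305]), 'ee_rot': array([ 0.9766,  0.2152, -0.0002, -0.0007]), 'ft_force': array([-0.6294,  0.8201, -0.2054]), 'torque': array([-0.0378, -0.0313,  0.0289]), 'grasp_force': np.float64(0.0), 'grip_width': np.float64(0.9956)}
side [0.0102 1.1825 1.1754] [ 0.3493 -0.6682 -0.6569] 477.2240332057373 -0.06264939079576144
top [0.5104 0.075  1.1503] [ 0.0505  0.0253 -0.9984] 383.3377365433723 -0.01355116704073217
wrist [ 0.3222 -0.54    0.3729] [-0.2366 -0.1082 -0.9656] 282.02670661012144 -0.06593144665164054
```

View pics/0.png

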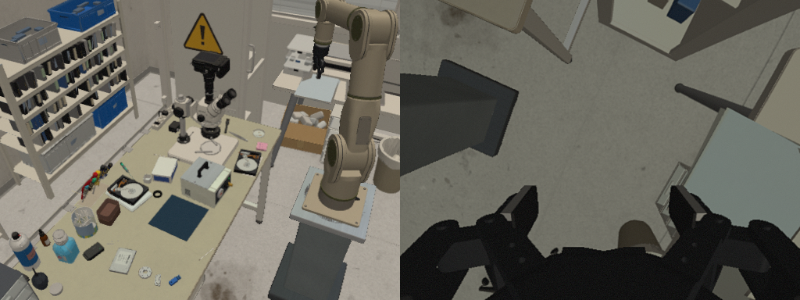

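View pics/1.png

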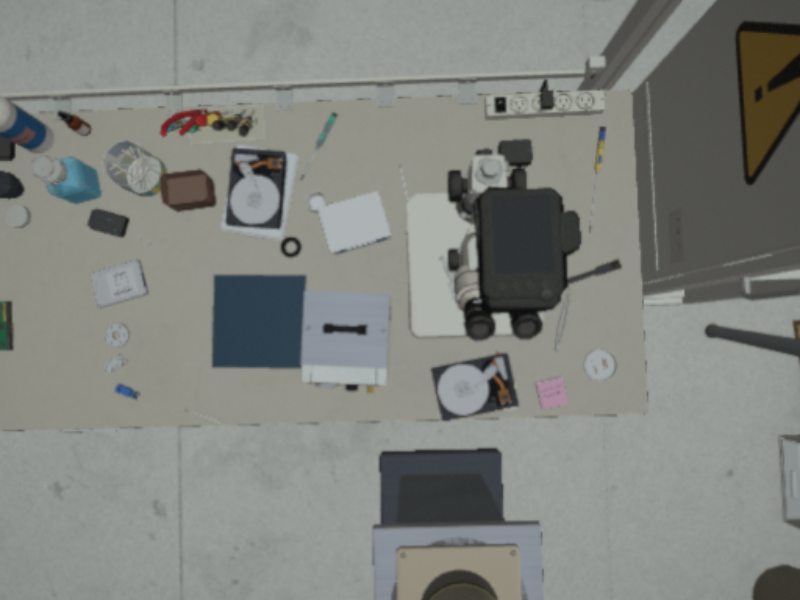

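The top view shows the handle at about (345,329), the mat at (213–305, 275–368), and the microscope at (410–560, 190–335), all on the 800-px scale. The side view shows the handle on the unit's cover. Next I'll measure the handle and the mat.

```bash
python3 - <<'E'
from h import *
import pickle
np.set_printoptions(precision=4,suppress=True)
C=pickle.load(open("c0.pkl","rb"));t,s=C["top"],C["side"]
def blob(m,near):
    n,l,st,ce=cv2.connectedComponentsWithStats(m.astype(np.uint8))
    i=1+np.argmin([np.linalg.norm(ce[k]-near)+(1e4 if st[k,4]<15 else 0) for k in range(1,n)])
    return l==i,ce[i],st[i]
T=t["color"].astype(int);S=s["color"].astype(int)
m,ct,st=blob(T.max(2)<60,(221,210.6));print("top handle",ct,st)
r=cv2.minAreaRect(cv2.findContours(m.astype(np.uint8),0,1)[0][0]);print(r)
m2,cs,ss=blob(S.max(2)<70,(202/400*512,170/300*384));print("side handle",cs,ss)
print("tri",tri([ray(t,*ct),ray(s,*cs)]))
ys,xs=np.nonzero(m);P=np.array([onz(t,x,y,.14)[:2] for x,y in zip(xs,ys)])
w,v=np.linalg.eigh(np.cov(P.T));d=v[:,1];print("centre",P.mean(0),"axis deg from y",np.degrees(np.arctan2(-d[0],d[1])))
# mat
mm,cm,sm=blob((T[:,:,2]-T[:,:,0]>12)&(T.max(2)<110),(166,205));print("mat",cm,sm)
r=cv2.minAreaRect(max(cv2.findContours(mm.astype(np.uint8),0,1)[0],key=len));B=cv2.boxPoints(r)
print("mat corners",np.array([onz(t,*b,.0025) for b in B]));print("mat c",onz(t,*cm,.0025))
m3,c3,s3=blob((S[:,:,2]-S[:,:,0]>12)&(S.max(2)<110),(180/400*512,217/300*384));print("mat side",c3,s3,tri([ray(t,*cm),ray(s,*c3)]))
# cover bright blob
Z=cv2.resize(s["color"][170:290,170:310],None,fx=5,fy=5,interpolation=2);Z2=cv2.resize(t["color"][170:260,125:265],None,fx=4,fy=4)
cv2.imwrite("pics/2.png",Z[:,:,::-1]);print([proj(t,(x,y,.14)) for x,y in((.5,.1),(.6,.1),(.5,.2))])
E
```

```text
top handle [220.0947 210.1368] [207 208  27   6  95]
((220.0242462158203, 210.41766357421875), (26.060720443725586, 4.163054466247559), 2.38594388961792)
side handle [259.0283 215.934 ] [253 207  14  20 106]
tri (array([0.5272, 0.19  , 0.1241]), [np.float64(9.419265543039077e-05), np.float64(9.41926554306416e-05)])
centre [0.527  0.1883] axis deg from y -3.308633374383672
mat [164.5244 205.1232] [ 136  176   59   59 3335]
mat corners [[0.6403 0.4571 0.0025]
 [0.6346 0.2802 0.0025]
 [0.4601 0.2839 0.0025]
 [0.4649 0.4596 0.0025]]
mat c [0.5493 0.3714 0.0025]
mat side [228.368  278.1531] [ 190  250   77   58 2443] (array([0.5482, 0.3714, 0.0003]), [np.float64(0.001307404819682404), np.float64(0.0013074048196824273)])
[array([253.8024, 219.3987]), array([252.6946, 181.5373]), array([215.9312, 220.4928])]
```

View pics/2.png

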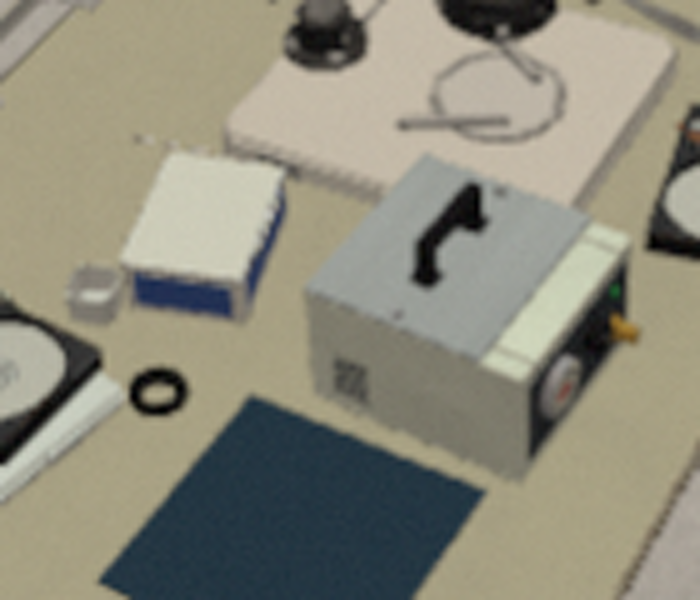

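The side crop shows the cover square on the unit, with a black handle at about (450,235). A pin shows at each side, at (500,188) and (398,315). Now I'll check the eyepiece clearance before moving.

```bash
python3 - <<'E'
from h import *
import pickle
np.set_printoptions(precision=3,suppress=True)
C=pickle.load(open("c0.pkl","rb"));t,s=C["top"],C["side"]
print(tri([ray(t,480/800*512,328/800*512),ray(s,226*1.28,98*1.28)]))
print(tri([ray(t,526/800*512,328/800*512),ray(s,232*1.28,91*1.28)]),tri([ray(t,526/800*512,328/800*512),ray(s,226*1.28,98*1.28)]))
for z in(.3,.35,.4): print(z,onz(t,480*.64,338*.64,z),onz(t,526*.64,338*.64,z))
E
```

```text
(array([ 0.519, -0.017,  0.348]), [np.float64(0.00012030794201435618), np.float64(0.00012030794201430057)])
(array([ 0.517, -0.078,  0.348]), [np.float64(0.00045305117202822657), np.float64(0.0004530511720281197)]) (array([ 0.53 , -0.079,  0.311]), [np.float64(0.013900351857203903), np.float64(0.013900351857203723)])
0.3 [ 0.505 -0.022  0.3  ] [ 0.503 -0.087  0.3  ]
0.35 [ 0.505 -0.016  0.35 ] [ 0.504 -0.077  0.35 ]
0.4 [ 0.506 -0.011  0.4  ] [ 0.504 -0.068  0.4  ]
```

jog_arm(
  dr=[
    [0,0,0],
    [0,0,0],
    [0,0,0],
    [0,0,0],
    [0,0,0],
    [0,0,0],
    [0,0,0],
    [0,0,0],
    [0,0,-0.84],
    [0,0,-0.84],
  ],
  translation=[
    [0,-1,-0.2],
    [0,-1,-0.2],
    [0,-1,-0.2],
    [0,-1,-0.2],
    [0,-1,-0.2],
    [0,-1,-0.2],
    [0,-1,-0.2],
    [0,-1,-0.2],
    [1,0,0],
    [1,0,0],
  ],
  jaw=[1,1,1,1,1,1,1,1,1,1],
)

```text
clock: 1.15
position: [0.2242, -0.3628, 0.2716]
ee_rot: [0.962, 0.273, 0.0, 0.001]
ft_force: [1.4, -0.3, -0.1]
grip_width: 0.994
grasp_force: 0.0
```

jog_arm(
  dr=[
    [0,0,-0.84],
    [0,0,-0.84],
    [0,0,-0.84],
    [0,0,-0.84],
    [0,0,-0.84],
    [0,0,-0.84],
    [0,0,-0.84],
    [0,0,-0.84],
    [0,0,-0.84],
    [0,0,-0.84],
  ],
  translation=[
    [1,0,0],
    [1,0,0],
    [1,0,0],
    [1,0,0],
    [1,0,0],
    [1,0,0],
    [1,0,0],
    [1,0,0],
    [1,0,0],
    [1,0,0],
  ],
  jaw=[1,1,1,1,1,1,1,1,1,1],
)

```text
clock: 2.15
position: [0.3934, -0.1821, 0.2713]
ee_rot: [0.841, 0.541, 0.0, 0.0]
ft_force: [0.1, -0.1, 0.6]
grip_width: 1.001
grasp_force: 0.0
```

jog_arm(
  dr=[
    [0,0,-0.88],
    [0,0,-0.88],
    [0,0,-0.88],
    [0,0,-0.88],
    [0,0,-0.88],
    [0,0,-0.88],
    [0,0,0],
    [0,0,0],
    [0,0,0],
    [0,0,0],
  ],
  translation=[
    [0.95,-0.3,0],
    [0.95,-0.25,0],
    [0.95,-0.2,0],
    [0.95,-0.15,0],
    [0.95,-0.1,0],
    [1,0,0],
    [1,0,0],
    [1,0,0],
    [1,0,0],
    [1,0,0],
  ],
  jaw=[1,1,1,1,1,1,1,1,1,1],
)

```text
clock: 3.15
position: [0.4145, 0.0637, 0.2714]
ee_rot: [0.729, 0.685, 0.0, 0.0]
ft_force: [0.2, 0.1, -0.4]
grip_width: 0.998
grasp_force: 0.0
```

jog_arm(
  dr=[
    [0,0,0],
    [0,0,0],
    [0,0,0],
    [0,0,0],
    [0,0,0],
    [0,0,0],
    [0,0,0],
  ],
  translation=[
    [1,0,0],
    [1,0,0],
    [0,1,0],
    [0,1,0],
    [0,1,0],
    [0,1,0],
    [0,0,0],
  ],
  jaw=[1,1,1,1,1,1,1],
)

```text
clock: 3.85
position: [0.5195, 0.1054, 0.2704]
ee_rot: [0.729, 0.684, 0.0, -0.001]
ft_force: [-1.8, -0.5, -0.2]
grip_width: 1.0
grasp_force: 0.0
```

```bash
python3 - <<'E'
from h import *
import pickle
c=optics.camera("wrist");pickle.dump(c,open("w1.pkl","wb"));save(c,"pics/3.png")
print(manip.get_obs()["position"],[proj(c,p) for p in((.527,.188,.1395),)])
E
```

```text
[0.51810764 0.10607354 0.27062271] [array([262.87672253, 100.12961109])]
```

View pics/3.png

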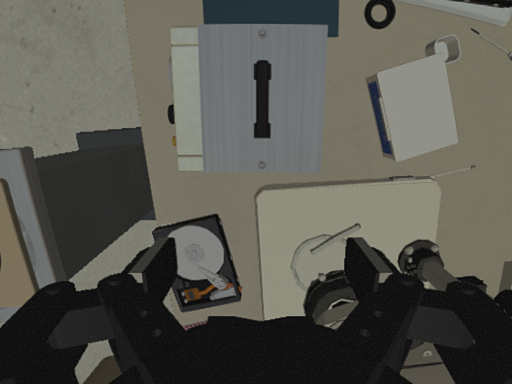

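The wrist view shows the handle bar from (263,62) to (263,136), with the pins at (263,34) and (262,165). The cover edges look square to the tool. I'll take a second view from further along for height.

jog_arm(
  dr=[
    [0,0,0],
    [0,0,0],
    [0,0,0],
    [0,0,0],
  ],
  translation=[
    [1,0,0],
    [1,0,0],
    [1,0,0],
    [0,0,0],
  ],
  jaw=[1,1,1,1],
)

```text
clock: 4.3
position: [0.5207, 0.1846, 0.2717]
ee_rot: [0.727, 0.686, 0.001, -0.001]
ft_force: [-0.7, -0.0, 0.1]
grip_width: 1.0
grasp_force: 0.0
```

```bash
python3 - <<'E'
from h import *
import pickle
np.set_printoptions(precision=4,suppress=True)
c1=pickle.load(open("w1.pkl","rb"));c2=optics.camera("wrist");pickle.dump(c2,open("w2.pkl","wb"))
def handle(c):
    I=c["color"].astype(int);n,l,st,ce=cv2.connectedComponentsWithStats((I.max(2)<60).astype(np.uint8))
    p=proj(c,(.527,.188,.1395));k=1+np.argmin([np.linalg.norm(ce[i]-p)+(1e4 if st[i,4]<100 else 0) for i in range(1,n)])
    return l==k,ce[k],st[k]
def pins(c):
    out=[]
    I=cv2.cvtColor(c["color"],cv2.COLOR_RGB2GRAY).astype(int)
    for y in(-.066,.066):
        u,v=proj(c,(.527+.0,.188+y,.107)).astype(int)
        W=I[max(v-9,0):v+10,u-9:u+10]
        yy,xx=np.mgrid[max(v-9,0):max(v-9,0)+W.shape[0],u-9:u-9+W.shape[1]]
        w=np.clip(np.median(W)-12-W,0,None);print("pin",u,v,w.sum(),np.median(W),W.min())
        out.append((np.sum(w*xx)/w.sum(),np.sum(w*yy)/w.sum()))
    return out
h=[handle(c) for c in(c1,c2)];print([x[1:] for x in h])
# ends of handle: top/bottom mid points
def ends(m):
    ys,xs=np.nonzero(m);return [(xs[ys<=ys.min()+6].mean(),ys.min()),(xs[ys>=ys.max()-6].mean(),ys.max())]
e=[ends(x[0]) for x in h];print(e)
for k in(0,1): print("end",tri([ray(c,*e[i][k]) for i,c in enumerate((c1,c2))]))
print("cent",tri([ray(c,*h[i][1]) for i,c in enumerate((c1,c2))]))
p=[pins(c) for c in(c1,c2)];print(p)
P=[tri([ray(c,*p[i][k]) for i,c in enumerate((c1,c2))]) for k in(0,1)];print(P)
for i,c in enumerate((c1,c2)):
    A=[onz(c,*q,.106) for q in p[i]];d=A[1]-A[0];print("z=.106",A,np.mean(A,0),np.linalg.norm(d),"yaw",np.degrees(np.arctan2(-d[0],d[1])))
    B=[onz(c,*q,.1395) for q in e[i]];d=B[0]-B[1];print("handle top ends",B,np.mean(B,0),"yaw",np.degrees(np.arctan2(-d[0],d[1])))
print(manip.get_obs()["position"])
E
```

```text
[(array([261.7095,  98.3488]), array([ 254,   60,   17,   78, 1081], dtype=int32)), (array([265.6152, 177.2955]), array([258, 143,  16,  72, 907], dtype=int32))]
[[(np.float64(262.0), np.int64(60)), (np.float64(261.5), np.int64(137))], [(np.float64(265.5), np.int64(143)), (np.float64(265.2676056338028), np.int64(214))]]
end (array([0.5285, 0.2263, 0.1226]), [np.float64(0.00011691908519143856), np.float64(0.00011691908519166592)])
end (array([0.5239, 0.1541, 0.1348]), [np.float64(0.0002777420404367533), np.float64(0.00027774204043694425)])
cent (array([0.5264, 0.1908, 0.1236]), [np.float64(0.00025201823514946003), np.float64(0.0002520182351494691)])
pin 266 165 315.0 114.0 76
pin 258 33 361.0 113.0 71
pin 268 232 1305.0 116.0 58
pin 262 115 106.0 116.0 92
[[(np.float64(261.5079365079365), np.float64(164.24126984126985)), (np.float64(261.9612188365651), np.float64(34.12742382271468))], [(np.float64(264.98927203065136), np.float64(236.01532567049807)), (np.float64(265.9622641509434), np.float64(115.16981132075472))]]
[(array([0.5222, 0.1265, 0.1282]), [np.float64(0.0003092670122430388), np.float64(0.00030926701224329194)]), (array([0.5305, 0.2541, 0.1054]), [np.float64(0.00012961510122013668), np.float64(0.00012961510122011985)])]
z=.106 [array([0.5218, 0.1231, 0.106 ]), array([0.5304, 0.2539, 0.106 ])] [0.5261 0.1885 0.106 ] 0.13108391756710353 yaw -3.7807927296757127
handle top ends [array([0.5284, 0.223 , 0.1395]), array([0.5236, 0.1544, 0.1395])] [0.526  0.1887 0.1395] yaw -3.9594019609306472
z=.106 [array([0.5224, 0.117 , 0.106 ]), array([0.5307, 0.2541, 0.106 ])] [0.5265 0.1855 0.106 ] 0.13733158248200217 yaw -3.456872693086647
handle top ends [array([0.5282, 0.2276, 0.1395]), array([0.5242, 0.1557, 0.1395])] [0.5262 0.1917 0.1395] yaw -3.190870338307235
[0.5212 0.1825 0.2716]
```

jog_arm(
  dr=[
    [0,0,0],
    [0,0,0],
    [0,0,0],
    [0,0,0],
    [0,0,0],
    [0,0,0],
    [0,0,0],
    [0,0,0],
    [0,0,0],
  ],
  translation=[
    [0.27,0.18,0.9],
    [0,0,0.9],
    [0,0,0.9],
    [0,0,0.9],
    [0,0,0.9],
    [0,0,0.9],
    [0,0,0.5],
    [0,0,0.4],
    [0,0,0],
  ],
  jaw=[1,1,1,0.8,0.6,0.6,0.6,0.6,0.6],
  squeeze=70,
)

```text
clock: 5.25
position: [0.5271, 0.1858, 0.1132]
ee_rot: [0.73, 0.684, -0.001, -0.0]
ft_force: [-0.3, -0.1, 0.1]
grip_width: 0.603
grasp_force: 0.0
```

jog_arm(
  dr=[
    [0,0,0],
    [0,0,0],
    [0,0,0],
    [0,0,0],
    [0,0,0],
    [0,0,0],
  ],
  translation=[
    [0,0,0],
    [0,0,0],
    [0,0,0],
    [0,0,0],
    [0,0,0],
    [0,0,0],
  ],
  jaw=[0.3,0,0,0,0,0],
)

```text
clock: 5.85
position: [0.5279, 0.1866, 0.1148]
ee_rot: [0.73, 0.684, 0.0, 0.0]
ft_force: [-1.9, -0.7, 6.6]
grip_width: 0.125
grasp_force: 68.8
```

jog_arm(
  dr=[
    [0,0,0],
    [0,0,0],
    [0,0,0],
    [0,0,0],
    [0,0,0],
  ],
  translation=[
    [0,0,-0.2],
    [0,0,-0.5],
    [0,0,-0.8],
    [0,0,-0.8],
    [0,0,-0.6],
  ],
  jaw=[0,0,0,0,0],
)

```text
clock: 6.35
position: [0.5277, 0.1866, 0.1882]
ee_rot: [0.73, 0.684, 0.001, 0.0]
ft_force: [0.2, 0.9, -3.5]
grip_width: 0.125
grasp_force: 68.5
```

jog_arm(
  dr=[
    [0,0,0],
    [0,0,0],
    [0,0,0],
    [0,0,0],
    [0,0,0],
    [0,0,0],
    [0,0,0],
    [0,0,0],
    [0,0,0],
    [0,0,0],
  ],
  translation=[
    [0.4,0.03,0],
    [0.8,0.05,0],
    [0.9,0.05,0],
    [0.9,0.05,0],
    [0.9,0.05,0],
    [0.9,0.05,0],
    [0.9,0.05,0],
    [0.9,0.05,0],
    [0.7,0.05,0],
    [0,0,0],
  ],
  jaw=[0,0,0,0,0,0,0,0,0,0],
)

```text
clock: 7.35
position: [0.5482, 0.3712, 0.1849]
ee_rot: [0.728, 0.685, -0.0, -0.001]
ft_force: [-0.7, 0.1, -2.7]
grip_width: 0.122
grasp_force: 68.5
```

```bash
python3 - <<'E'
from h import *
c=optics.camera("top");s=optics.camera("side");
a=np.hstack([cv2.resize(c["color"][140:260,110:260],(400,320)),cv2.resize(s["color"][170:320,170:330],(400,320))])
cv2.imwrite("pics/4.png",a[:,:,::-1]);o=manip.get_obs();print(o["position"],o["ee_rot"],o["grip_width"],o["grasp_force"],o["ft_force"])
E
```

```text
[0.54937152 0.36822588 0.18518768] [ 7.29241323e-01  6.84256184e-01 -7.22989608e-04 -2.08838441e-04] 0.12203744281065279 68.53553652763367 [-0.32455061 -0.88646043 -3.22530031]
```

View pics/4.png

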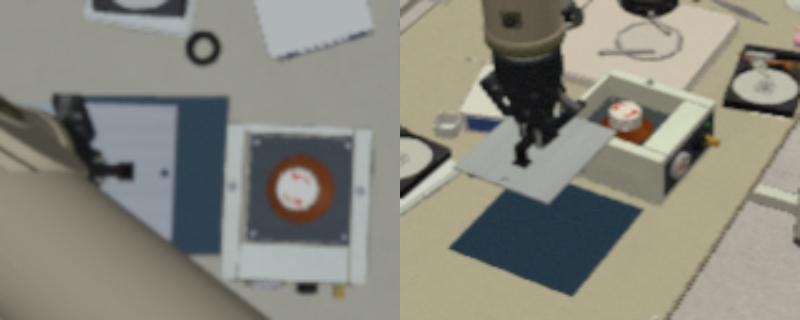

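The cover hangs level over the mat. The cap is visible in the open bay, at about (298,188) in the left crop. Now I'll lower the cover.

jog_arm(
  dr=[
    [0,0,0],
    [0,0,0],
    [0,0,0],
    [0,0,0],
    [0,0,0],
    [0,0,0],
    [0,0,0],
    [0,0,0],
    [0,0,0],
    [0,0,0],
  ],
  translation=[
    [0,0,0.7],
    [0,0,0.9],
    [0,0,1],
    [0,0,1],
    [0,0,1],
    [0,0,1],
    [0,0,0.6],
    [0,0,0.3],
    [0,0,0.1],
    [0,0,0],
  ],
  jaw=[0,0,0,0,0,0,0,0,0,0],
)

```text
clock: 8.45
position: [0.5503, 0.3679, 0.0218]
ee_rot: [0.73, 0.684, 0.0, 0.0]
ft_force: [0.5, 0.4, -2.8]
grip_width: 0.126
grasp_force: 68.4
```

jog_arm(
  dr=[
    [0,0,0],
    [0,0,0],
    [0,0,0],
  ],
  translation=[
    [0,0,0.08],
    [0,0,0.06],
    [0,0,0],
  ],
  jaw=[0,0,0],
)

```text
clock: 8.75
position: [0.5501, 0.3678, 0.018]
ee_rot: [0.73, 0.684, 0.0, 0.0]
ft_force: [-0.5, -0.4, -2.7]
grip_width: 0.123
grasp_force: 68.5
```

jog_arm(
  dr=[
    [0,0,0],
    [0,0,0],
    [0,0,0],
  ],
  translation=[
    [0,0,0.06],
    [0,0,0.04],
    [0,0,0],
  ],
  jaw=[0,0,0],
)

```text
clock: 9.05
position: [0.5501, 0.3678, 0.0154]
ee_rot: [0.73, 0.684, 0.0, 0.0]
ft_force: [-0.4, -0.9, -0.9]
grip_width: 0.122
grasp_force: 68.7
```

jog_arm(
  dr=[
    [0,0,0],
    [0,0,0],
    [0,0,0],
    [0,0,0],
    [0,0,0],
  ],
  translation=[
    [0,0,0.03],
    [0,0,0],
    [0,0,0],
    [0,0,0],
    [0,0,0],
  ],
  jaw=[0,0.2,0.4,0.6,0.65],
)

```text
clock: 9.55
position: [0.5501, 0.3678, 0.0146]
ee_rot: [0.73, 0.684, 0.0, 0.0]
ft_force: [-0.6, 0.2, 0.3]
grip_width: 0.647
grasp_force: 0.0
```

jog_arm(
  dr=[
    [0,0,0],
    [0,0,0],
    [0,0,0],
    [0,0,0],
    [0,0,0],
    [0,0,0],
    [0,0,0],
    [0,0,0],
    [0,0,0],
    [0,0,0],
  ],
  translation=[
    [0,0,-0.4],
    [0,0,-0.8],
    [0,0,-1],
    [0,0,-1],
    [0,0,-1],
    [0,0,-1],
    [0,0,-1],
    [0,0,-1],
    [0,0,-1],
    [-0.5,0,-0.6],
  ],
  jaw=[0.65,0.65,0.65,0.65,0.65,0.65,0.65,0.65,0.65,0.65],
)

```text
clock: 10.55
position: [0.5485, 0.357, 0.2373]
ee_rot: [0.729, 0.685, 0.001, -0.0]
ft_force: [-0.0, 1.2, -0.2]
grip_width: 0.65
grasp_force: 0.0
```

jog_arm(
  dr=[
    [0,0,0],
    [0,0,0],
    [0,0,0],
    [0,0,0],
    [0,0,0],
    [0,0,0],
    [0,0,0],
    [0,0,0],
  ],
  translation=[
    [-1,-0.04,0],
    [-1,-0.04,0],
    [-1,-0.04,0],
    [-1,-0.04,0],
    [-1,-0.04,0],
    [-1,-0.04,0],
    [-1,-0.04,0],
    [0,0,0],
  ],
  jaw=[0.65,0.65,0.65,0.65,0.65,0.65,0.65,0.65],
)

```text
clock: 11.35
position: [0.5312, 0.1763, 0.2344]
ee_rot: [0.731, 0.682, -0.001, 0.001]
ft_force: [0.4, -0.7, 0.4]
grip_width: 0.65
grasp_force: 0.0
```

```bash
python3 - <<'E'
from h import *
import pickle
c=optics.camera("wrist");pickle.dump(c,open("w3.pkl","wb"));t=optics.camera("top");s=optics.camera("side");pickle.dump((t,s),open("ts3.pkl","wb"))
a=np.hstack([cv2.resize(c["color"],(512,384)),t["color"][100:292,110:270].repeat(2,0)[:384].repeat(1,1)[:, :]]) if 0 else c["color"]
b=cv2.resize(t["color"][150:246,120:248],(256,192),interpolation=0);d=cv2.resize(s["color"][190:334,170:362],(256,192))
cv2.imwrite("pics/5.png",np.hstack([a,np.vstack([b,d])])[:,:,::-1]);print(manip.get_obs()["position"])
E
```

```text
[0.53069317 0.18112778 0.23472576]
```

View pics/5.png

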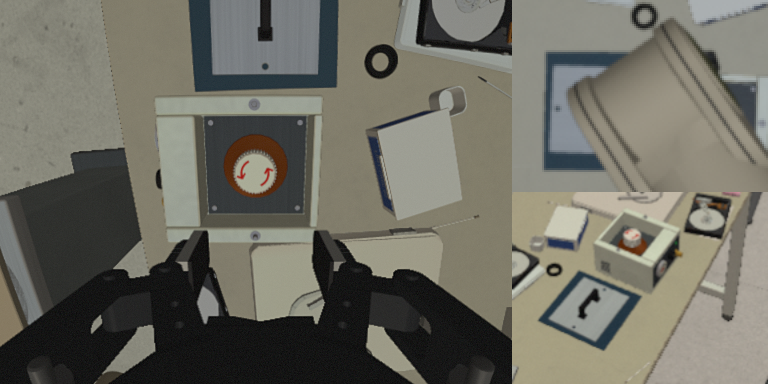

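jog_arm(
  dr=[
    [0,0,0],
    [0,0,0],
    [0,0,0],
  ],
  translation=[
    [-1,0,0],
    [-1,0,0],
    [0,0,0],
  ],
  jaw=[0.65,0.65,0.65],
)

```text
clock: 11.8
position: [0.5279, 0.1287, 0.2343]
ee_rot: [0.731, 0.683, -0.001, 0.0]
ft_force: [0.2, -0.2, 0.3]
grip_width: 0.653
grasp_force: 0.0
```

```bash
cat > cap.py <<'E'
from h import *
def cap(c,g=(.526,.189,.099)):
    H=cv2.cvtColor(c["color"],cv2.COLOR_RGB2HSV);I=c["color"].astype(int)
    p=proj(c,g);n,l,st,ce=cv2.connectedComponentsWithStats(((I.min(2)>130)&(I.max(2)-I.min(2)<45)).astype(np.uint8))
    k=1+np.argmin([np.linalg.norm(ce[i]-p)+(1e4 if st[i,4]<150 else 0) for i in range(1,n)])
    q=cv2.convexHull(max(cv2.findContours((l==k).astype(np.uint8),0,1)[0],key=len))
    return p,st[k],cv2.fitEllipse(q)
E
python3 - <<'E'
from cap import *
import pickle
np.set_printoptions(precision=4,suppress=True)
w3=pickle.load(open("w3.pkl","rb"));t,s=pickle.load(open("ts3.pkl","rb"));w4=optics.camera("wrist");pickle.dump(w4,open("w4.pkl","wb"))
E={}
for n,c in(("w3",w3),("w4",w4),("t",t),("s",s)):
    p,st,e=cap(c);E[n]=(c,e[0]);print(n,p,st,e,onz(c,*e[0],.099))
print("wrist pair",tri([ray(*E[n][:1],*E[n][1]) for n in("w3","w4")]));print("t+s",tri([ray(*E[n][:1],*E[n][1]) for n in("t","s")]))
print(manip.get_obs()["position"],manip.get_obs()["ee_rot"])
E
```

```text
w3 [254.0758 173.4652] [ 235  154   40   39 1007] ((254.41685485839844, 172.9587860107422), (38.33860397338867, 39.139888763427734), 91.78443908691406) [0.5264 0.1895 0.099 ]
w4 [254.0734 124.7168] [ 234  104   41   42 1141] ((254.3365020751953, 124.36930084228516), (40.7744255065918, 41.774288177490234), 4.964248180389404) [0.5263 0.1893 0.099 ]
t [221.5248 210.6965] [174 193  36  28 451] ((191.9943389892578, 206.6864776611328), (17.430923461914062, 40.94872283935547), 57.972869873046875) [0.5394 0.2703 0.099 ]
s [259.591  221.4753] [ 214  170   91   76 2756] ((263.2957763671875, 203.6927947998047), (76.25167083740234, 98.73503112792969), 88.22327423095703) [0.5535 0.1059 0.099 ]
wrist pair (array([0.5263, 0.1893, 0.0979]), [np.float64(4.5279935960316695e-05), np.float64(4.527993596042028e-05)])
t+s (array([0.5137, 0.2377, 0.2241]), [np.float64(0.0240502471864311), np.float64(0.024050247186431003)])
[0.5277 0.1306 0.2345] [ 0.7301  0.6834 -0.0001  0.0001]
```

The cover is flat on the mat, handle up, with mat showing on every side. The cap is at (254,173) in the wrist view, measured at (0.5263, 0.1893) with its top at 0.098. Next I'll move over it and descend.

jog_arm(
  dr=[
    [0,0,0],
    [0,0,0],
    [0,0,0],
    [0,0,0],
    [0,0,0],
    [0,0,0],
    [0,0,0],
    [0,0,0],
    [0,0,0],
  ],
  translation=[
    [0.8,-0.1,0],
    [0.8,-0.1,0],
    [0.73,0,0],
    [0,0,0.8],
    [0,0,0.8],
    [0,0,0.8],
    [0,0,0.7],
    [0,0,0],
    [0,0,0],
  ],
  jaw=[0.65,0.65,0.65,0.65,0.65,0.65,0.65,0.65,0.65],
)

```text
clock: 12.75
position: [0.5261, 0.1911, 0.1575]
ee_rot: [0.729, 0.685, 0.0, -0.0]
ft_force: [0.4, 0.2, 0.6]
grip_width: 0.65
grasp_force: 0.0
```

```bash
python3 - <<'E'
from cap import *
c=optics.camera("wrist");p,st,e=cap(c);o=manip.get_obs()
print(p,st,e,onz(c,*e[0],.0985),o["position"],o["joint_pos"])
cv2.imwrite("pics/6.png",c["color"][:,:,::-1])
E
```

```text
[260.17235635 212.03761171] [ 234  187   54   50 1778] ((260.55279541015625, 211.4684600830078), (49.50015640258789, 52.8972282409668), 89.13927459716797) [0.5263023  0.18926502 0.0985    ] [0.52659408 0.19093089 0.15803123] [ 0.28594926  0.36411798 -0.86065082  1.69562717  0.29185807  1.21550903
 -0.70814782]
```

View pics/6.png

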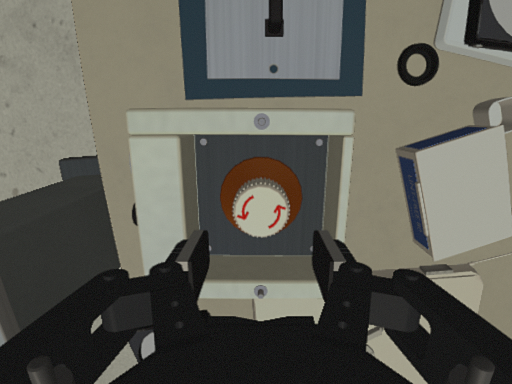

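The wrist view shows the cap centred between the fingers at (260,211).

jog_arm(
  dr=[
    [0,0,0],
    [0,0,0],
    [0,0,0],
    [0,0,0],
    [0,0,0],
    [0,0,0],
    [0,0,0],
  ],
  translation=[
    [-0.05,0,0.7],
    [0,0,0.7],
    [0,0,0.7],
    [0,0,0.7],
    [0,0,0.5],
    [0,0,0.26],
    [0,0,0],
  ],
  jaw=[0.65,0.65,0.65,0.65,0.65,0.65,0.65],
  squeeze=80,
)

```text
clock: 13.5
position: [0.5263, 0.1885, 0.0679]
ee_rot: [0.73, 0.684, -0.0, -0.0]
ft_force: [-0.3, 0.1, -0.1]
grip_width: 0.65
grasp_force: 0.0
```

jog_arm(
  dr=[
    [0,0,0],
    [0,0,0],
    [0,0,0],
    [0,0,0],
  ],
  translation=[
    [0,0,0],
    [0,0,0],
    [0,0,0],
    [0,0,0],
  ],
  jaw=[0.5,0.4,0.4,0.4],
)

```text
clock: 13.9
position: [0.5267, 0.1887, 0.0691]
ee_rot: [0.73, 0.684, 0.0, 0.0]
ft_force: [-2.8, -0.8, 5.2]
grip_width: 0.5
grasp_force: 80.3
```

jog_arm(
  dr=[
    [0,0,0],
    [0,0,0],
    [0,0,0],
    [0,0,0],
    [0,0,0],
  ],
  translation=[
    [0,0,0.05],
    [0,0,0.05],
    [0,0,0.05],
    [0,0,0.03],
    [0,0,0],
  ],
  jaw=[0.4,0.4,0.4,0.4,0.4],
)

```text
clock: 14.4
position: [0.5268, 0.1887, 0.0649]
ee_rot: [0.73, 0.684, 0.0, 0.0]
ft_force: [-3.4, -2.0, 10.7]
grip_width: 0.5
grasp_force: 80.7
```

jog_arm(
  dr=[
    [0,0,0],
    [0,0,-0.4],
    [0,0,-0.7],
    [0,0,-0.7],
    [0,0,-0.7],
    [0,0,0],
  ],
  translation=[
    [0,0,0.04],
    [0,0,0.01],
    [0,0,0],
    [0,0,0],
    [0,0,0],
    [0,0,0],
  ],
  jaw=[0.4,0.4,0.4,0.4,0.4,0.4],
)

```text
clock: 15.0
position: [0.5276, 0.1891, 0.0642]
ee_rot: [0.667, 0.745, 0.001, 0.001]
ft_force: [-2.1, -1.0, 12.3]
grip_width: 0.498
grasp_force: 80.9
```

```bash
python3 -c "
from h import *
o=manip.get_obs();print(o['torque'],o['ft_force'],o['joint_pos'],o['ee_rot'])"
```

```text
[-0.16168726  0.53356409  0.03204275] [-2.14490513 -1.00921248 12.27307615] [ 0.26433392  0.48435425 -0.84233603  1.78268768  0.41131919  1.05689828
 -0.61563688] [0.66660262 0.74541168 0.00129256 0.00083894]
```

jog_arm(
  dr=[
    [0,0,-0.7],
    [0,0,-0.7],
    [0,0,-0.7],
    [0,0,-0.7],
    [0,0,-0.7],
    [0,0,-0.7],
    [0,0,-0.7],
    [0,0,-0.7],
    [0,0,-0.7],
    [0,0,0],
  ],
  translation=[
    [0,0,0],
    [0,0,0],
    [0,0,0],
    [0,0,0],
    [0,0,0],
    [0,0,0],
    [0,0,0],
    [0,0,0],
    [0,0,0],
    [0,0,0],
  ],
  jaw=[0.4,0.4,0.4,0.4,0.4,0.4,0.4,0.4,0.4,0.4],
)

```text
clock: 16.0
position: [0.5279, 0.1893, 0.0644]
ee_rot: [0.488, 0.873, 0.001, 0.001]
ft_force: [-1.2, 0.6, 12.2]
grip_width: 0.499
grasp_force: 80.8
```

jog_arm(
  dr=[
    [0,0,-0.7],
    [0,0,-0.7],
    [0,0,-0.7],
    [0,0,-0.7],
    [0,0,-0.7],
    [0,0,-0.7],
    [0,0,-0.7],
    [0,0,-0.7],
    [0,0,-0.7],
    [0,0,0],
  ],
  translation=[
    [0,0,0],
    [0,0,0],
    [0,0,0],
    [0,0,0],
    [0,0,0],
    [0,0,0],
    [0,0,0],
    [0,0,0],
    [0,0,0],
    [0,0,0],
  ],
  jaw=[0.4,0.4,0.4,0.4,0.4,0.4,0.4,0.4,0.4,0.4],
)

```text
clock: 17.0
position: [0.5282, 0.1894, 0.0644]
ee_rot: [0.286, 0.958, 0.001, 0.002]
ft_force: [-0.2, 0.8, 11.7]
grip_width: 0.496
grasp_force: 80.8
```

```bash
python3 -c "
from h import *
o=manip.get_obs();print(o['torque'],o['ft_force'],o['joint_pos'],o['ee_rot'])
c=optics.camera('wrist');cv2.imwrite('pics/7.png',c['color'][:,:,::-1])"
```

```text
[0.08099252 0.04196666 0.00456328] [-0.18679564  0.7826389  11.70966831] [ 0.38357618  0.56031456 -1.01182009  1.77679486  0.5306329   1.10099865
  0.1823679 ] [0.28586456 0.95826751 0.00135414 0.00172981]
```

View pics/7.png

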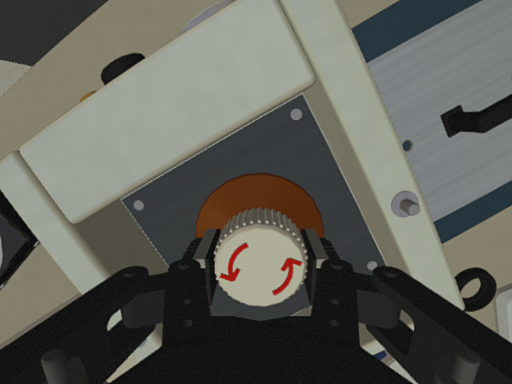

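The arrows kept their place relative to the fingers, so the cap turned the full 60° with the gripper. Now I'll lift it straight up.

jog_arm(
  dr=[
    [0,0,0],
    [0,0,0],
    [0,0,0],
    [0,0,0],
    [0,0,0],
    [0,0,0],
    [0,0,0],
    [0,0,0],
    [0,0,0],
    [0,0,0],
  ],
  translation=[
    [0,0,-0.1],
    [0,0,-0.2],
    [0,0,-0.3],
    [0,0,-0.4],
    [0,0,-0.6],
    [0,0,-0.7],
    [0,0,-0.7],
    [0,0,-0.5],
    [0,0,-0.2],
    [0,0,0],
  ],
  jaw=[0.4,0.4,0.4,0.4,0.4,0.4,0.4,0.4,0.4,0.4],
)

```text
clock: 18.05
position: [0.5267, 0.1885, 0.1555]
ee_rot: [0.287, 0.958, 0.0, 0.001]
ft_force: [-0.4, -0.2, -0.2]
grip_width: 0.5
grasp_force: 81.0
```

jog_arm(
  dr=[
    [0,0,0],
    [0,0,0],
    [0,0,0],
    [0,0,0],
  ],
  translation=[
    [0,0,0],
    [0,0,0],
    [0,0,0],
    [0,0,0],
  ],
  jaw=[0.4,0.4,0.4,0.4],
)

```text
clock: 18.45
position: [0.5262, 0.1884, 0.1544]
ee_rot: [0.287, 0.958, -0.0, -0.0]
ft_force: [0.0, -0.1, -0.1]
grip_width: 0.498
grasp_force: 81.0
```

```bash
python3 -c "
from h import *
o=manip.get_obs();print(o['position'],o['ft_force'],o['ee_rot'],o['grasp_force'],o['grip_width'],o['joint_velocities'])
s=optics.camera('side');t=optics.camera('top');w=optics.camera('wrist')
a=np.hstack([w['color'],np.vstack([cv2.resize(t['color'][150:246,120:248],(256,192)),cv2.resize(s['color'][160:304,180:372],(256,192))])])
cv2.imwrite('pics/8.png',a[:,:,::-1])"
```

```text
[0.52617867 0.18838118 0.15443582] [ 0.0281411  -0.10199393 -0.09691251] [ 2.86512071e-01  9.58076588e-01 -1.35069513e-04 -2.57360166e-04] 80.95573492348194 0.49767075324194715 [-0.00025492 -0.00124359 -0.00145503 -0.00273298  0.00021097 -0.00044192
 -0.000289  ]
```

View pics/8.png

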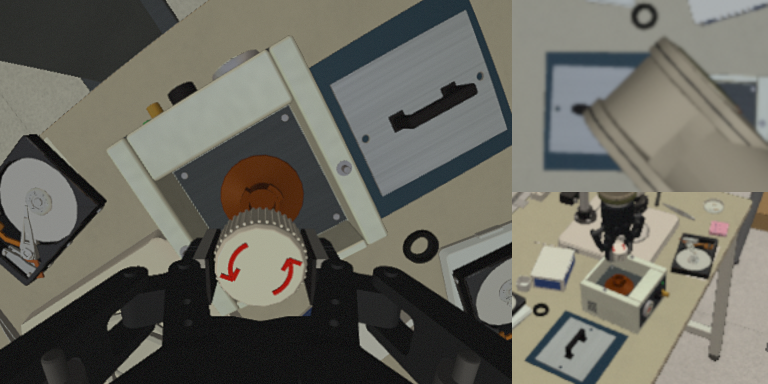

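The cap is off and upright in the fingers, about 8 cm above the open neck. The cover lies wholly on the mat, and the ring and drive look undisturbed.

```bash
python3 -c "
from workcell import manip
print(manip.hand_in())"
```

```text
the job is handed in; nothing more can be done
None
```

I handed the job in with the cover lying flat and wholly on the mat, handle up and let go; the cap is off and held upright and still, about 8 cm straight above the bottle.

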